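# Load the green sampling-cube carrier onto the arc guide rod

### The job

Pick up the carrier whose cube has the green window, thread its bore over the free end of the curved guide rod and slide it round the bend, turning it to follow the rod, until it stands on the black plate centred over the yellow stripe, square to the rod there; then let go of it. Leave the carrier with the red window where it stands.

Things in the scene. Friction and masses are not known exactly. Their poses are not given: they have to be found in the camera images.
- carrier_green: Carrier to load, loose on the table: grey block 40 (x) x 48 (y) x 56 mm high; 28 mm bore with brass rims right through along x, its axis 28 mm up. Black 36 mm cube centred on top (56 to 92 mm up, faces square to x, y: grip it) with round green windows on top and sides. Same either way round, 0.2 to 0.4 kg. Origin: centre of underside, z up.
- carrier_red: Bystander carrier, to be left alone: grey block 40 (x) x 48 (y) x 56 mm high; 28 mm bore with brass rims right through along x, its axis 28 mm up. Black 36 mm cube centred on top (56 to 92 mm up, faces square to x, y: grip it) with round red windows on top and sides. Same either way round, 0.2 to 0.4 kg. Origin: centre of underside, z up.
- rail: Arc rail, fixed. Black plate, x -5 to 195, y -150 to 100 mm, top 12 mm up. Level steel rod, 10 mm thick, an arc of radius 130 mm about the origin, axis 40 mm above the table. Free open end at -65 degrees (anticlockwise from x); other end at +28 held by a 20 mm post, top 50 mm up. Nothing else on the plate. Origin: arc centre, table level, z up. A threaded carrier's x lies along the rod.
- rail_mark (a point): Where the carrier's origin belongs: on the plate's top (12 mm up), right under the rod, in the middle of a yellow stripe 100 x 6 mm painted across the rod's line, at angle 0 of the arc (130 mm along the rail's x). Axes as the rail's: x along the stripe, y along the rod. A carrier standing here has the rod at its bore's centre, 9 mm clear all round.
Not all that is in view belongs to the job. What is shaped like the carrier_green but pink or purple is not meant.

How it is judged:
At the end, for the whole second after the job is handed in: The green carrier, threaded on the rod, stands on the plate (within 6 mm), upright within 7 degrees, centred within 15 mm of the yellow stripe's middle, its bore within 12 degrees of the rod's direction there, at rest and released (horizontal distance between carrier_green and rail_mark below 0.015 m and z of carrier_green in the frame of rail_mark below 0.006 m and angle between the x axis of carrier_green and the y axis of rail, either way round below 0.21 rad and angle between carrier_green's own z axis and vertical below 0.12 rad and linear speed of carrier_green below 0.02 m/s and contact force between the fingers and carrier_green below 0.1 N); the robot touches nothing.
It fails at once if the red carrier is moved more than 25 mm from where it stood (distance of carrier_red from where it was at the start of the episode above 0.025 m).
It also fails if it takes over 45 s, if anything falls off the work surface, if the arm or the gripper's body presses on something with over 40 N, if the wrist force passes 120 N, or if a joint passes its speed limit or range.

### The arm

A 6-joint arm with a two-finger parallel gripper is mounted at the origin on the work surface. World frame = base frame: x ahead of the robot, y to its left, z up, the work surface at z = 0. Lengths are in m, angles in rad, forces in N, time in s.
With the tool pointing down it reaches from about 0.25 to 0.775 m from the base axis. Payload 4 kg.
Tool frame: the origin (TCP) lies midway between the tips of the shut fingers; the grasp point (between the pads) lies 19 mm behind it; z points along the fingers, y is the direction in which the jaws open and shut (so a half turn about z gives the same grasp; the last joint's range is limited). The gripper opens to 94 mm and grips with 3 to 60 N. Pads are 16 mm wide; open, the fingers measure 119 mm over their backs; the gripper's body (75 mm by 177 mm) begins 78 mm behind the grasp point.
Start: joints at [-1.351, 0.087, 1.371, -0, 1.684, -0.103], TCP at [0.174, -0.522, 0.206] pointing down, gripper open.
Joint ranges: [-3.1, 3.1], [-0.76, 2.03], [0.27, 2.55], [-1.08, 4.22], [0.17, 2.65], [-2.57, 2.57]. Speed limits (rad/s): [2.79, 2.79, 3.14, 3.14, 3.14, 3.14].

### API

Orientations are given as [roll, pitch, yaw] about the fixed x, y, z axes, in that order (R = Rz(yaw) Ry(pitch) Rx(roll)).
In Python, from bench import get_obs, snapshot, ticket gives the robot as it stands.
- The arm moves only by the shell command python3 -m creep 'ROWS' [OPENING]. ROWS is JSON, a list that holds one entry, the list of rows, each a list of 4 numbers: the shift along the tool's x, y, z in mm, then the turn about the tool's z in degrees. A call has 1 to 8 rows; each row shifts and turns the commanded pose from where the row before left it, along the tool's axes as they then stand; what a row does not reach is not made up. A row lasts 1/8 s, in which the tool goes at most 62.5 mm and 10.7 degrees, less where a joint would pass 70% of its speed; a pose out of reach is approached as far as the arm can. A call with a gripper value outside its range is refused whole. OPENING is the opening, from 0 (shut) to 1 (fully open), set as the call begins (- or left out, the last holds). The fingers move at their own pace and stop on an object; the grip force is fixed at half the most. Time passes only in rows, so rows that do not move let the fingers close. It gives the time, the measured TCP pose, the force and the opening at its end, in the units of the state.
- get_obs(): the state, without advancing time (a new reading comes with each control period).
- snapshot(name): name is "scene" or "top"; returns a dict with "color" (420x560x3 uint8, red, green, blue), "depth" (420x560 float32, m along the optical axis (not along the pixel's ray), 0 where there is no reading), "fx", "fy", "cx", "cy" (pixels), "extrinsics" (4x4, takes a point from world to camera coordinates). Camera axes: x right, y down, z forward; pixel columns grow to the right and rows downward; lengths in m; the calibration is good to about 2 mm. A picture is of the moment at which its call begins.
- ticket.close_job(): hands the job in, once; it reports no verdict.
The state is a dict: "time": time; "joint_positions": joint angles; "qvel": joint speeds; "joint_torque": joint torques, N m; "tool_pos": TCP position; "ee_rot": TCP orientation; "wrist_force": force on the tool from outside, world axes, zero at the start; "wrist_torque": the same for the moment, N m; "width": finger opening in m.
Only numpy, scipy, OpenCV 4.12 (cv2) and the standard library are available. Lean on these libraries where they do the work, as an engineer would, in place of code of your own. Each camera call takes 0.05 s, during which the arm holds its last target. There are 200 camera calls.

## Working session

There is one attempt and no reset: what is moved stays moved. The work goes in short steps, Python scripts to look and compute and a shell command to move; the robot and the scene stay as the last step left them, time stands still between calls to the robot, and variables do not carry over. Pictures are saved under pics/ and viewed, on a budget of 10 in all, crops included, one or two more only if the job needs it, and the job is handed in when it is done.

```bash
mkdir -p pics; cat > h.py <<'E'
import numpy as np, cv2
from bench import get_obs, snapshot, ticket
def save(n,img,s=1):
    cv2.imwrite(f'pics/{n}.png', cv2.cvtColor(cv2.resize(img,None,fx=s,fy=s,interpolation=cv2.INTER_CUBIC),cv2.COLOR_RGB2BGR))
def ray(s,u,v,z):
    E=np.array(s['extrinsics']);R,t=E[:3,:3],E[:3,3];c=-R.T@t
    d=R.T@np.array([(u-s['cx'])/s['fx'],(v-s['cy'])/s['fy'],1]); return c+d*(z-c[2])/d[2]
def proj(s,p):
    q=np.array(s['extrinsics'])@np.append(p,1); return s['fx']*q[0]/q[2]+s['cx'],s['fy']*q[1]/q[2]+s['cy']
E
python3 - <<'E'
from h import *
o=get_obs();print(o)
for n in('top','scene'):
    s=snapshot(n);save(n+'0',s['color'],1.4)
    np.savez(n+'0.npz',**s);print(n,s['fx'],np.round(s['extrinsics'],3).tolist())
E
```

```text
{'time': 0.0, 'joint_positions': array([-1.35108354e+00,  8.79359857e-02,  1.37221043e+00,  1.50933347e-05,
        1.68359404e+00, -1.03078936e-01]), 'qvel': array([ 5.66178136e-04, -1.13328584e-03,  8.84716829e-04, -3.23913158e-04,
        3.03835175e-04,  3.54565464e-05]), 'joint_torque': array([ 7.96606514e-05, -3.40183210e+01, -3.02424681e+01,  7.17113307e-02,
        3.28652398e-02, -1.66130549e-04]), 'tool_pos': array([ 0.17436304, -0.5210666 ,  0.2043368 ]), 'ee_rot': array([-3.13945779e+00, -2.35922824e-04,  3.22793152e-01]), 'wrist_force': array([ 0.06051723, -0.41522127, -0.34481768]), 'wrist_torque': array([ 0.02913537, -0.02602165, -0.05028744]), 'width': 0.09391748773351528}
top 428.7003520228499 [[-0.009, -1.0, 0.003, -0.083], [-0.975, 0.008, -0.22, 0.544], [0.22, -0.005, -0.975, 0.855], [0.0, 0.0, 0.0, 1.0]]
scene 444.61739763340813 [[0.385, 0.923, -0.015, -0.118], [0.543, -0.24, -0.805, -0.297], [-0.747, 0.302, -0.593, 1.563], [0.0, 0.0, 0.0, 1.0]]
```

View pics/top0.png

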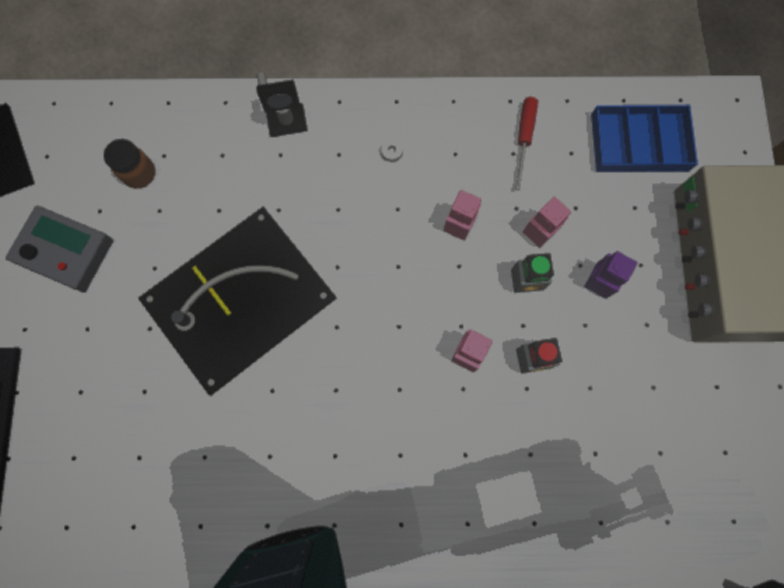

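View pics/scene0.png

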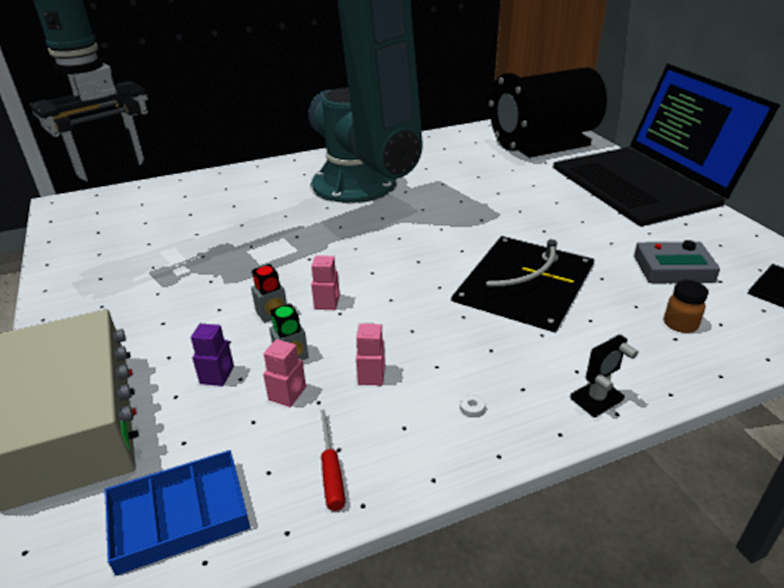

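Top view (784x588): green window at (541,266), red window at (547,352), two pink decoys at (463,213) and (547,220), a third pink one at (472,350), and a purple one at (612,272). The one with the black cube and green window at (541,266) fits; the pink and purple ones are decoys. The rail plate is at (237,300), with the rod's free end at (297,276), the post at (180,318) and the stripe at (194,267)–(229,314).

```bash
python3 - <<'E'
from h import *
s=dict(np.load('top0.npz'));im=s['color']
hsv=cv2.cvtColor(im,cv2.COLOR_RGB2HSV)
def blob(m,near):
    n,l,st,c=cv2.connectedComponentsWithStats(m.astype(np.uint8))
    k=min([i for i in range(1,n) if st[i,4]>15],key=lambda i:np.hypot(*(c[i]-near)));return l==k,c[k]
H,S,V=hsv[...,0],hsv[...,1],hsv[...,2]
for n,m,p in(('green',(H>45)&(H<80)&(S>120),(386,190)),('red',((H<8)|(H>172))&(S>120),(391,251))):
    b,c=blob(m,p);print(n,c,b.sum(),ray(s,*c,.092)[:2])
b,c=blob((H>22)&(H<38)&(S>120),(151,207))
P=np.array([ray(s,u,v,.012)[:2] for v,u in zip(*np.nonzero(b))])
r=cv2.minAreaRect((P*1000).astype(np.float32));print('stripe',r,cv2.boxPoints(r))
b,c=blob(V<60,(165,225));cs,_=cv2.findContours(b.astype(np.uint8),0,2)
P=np.array([ray(s,*q,.012)[:2] for q in max(cs,key=cv2.contourArea)[:,0]])
r=cv2.minAreaRect((P*1000).astype(np.float32));print('plate',r,cv2.boxPoints(r))
print('z plate depth')
E=s['extrinsics']
save('crop0',im[110:280,300:470],4 if 0 else 3.5)
E
```

```text
green [385.84375 188.78125] 128 [ 0.57676784 -0.3093653 ]
red [391.        250.8115942] 138 [ 0.44705888 -0.31157293]
stripe ((542.03125, 188.4860382080078), (55.32319641113281, 9.076647758483887), 38.67050552368164) [[517.59863 174.74524]
 [523.27014 167.65863]
 [566.46387 202.22684]
 [560.79236 209.31345]]
plate ((547.072265625, 160.41583251953125), (199.12493896484375, 246.56134033203125), 38.374755859375) [[392.48566   195.25519  ]
 [545.5515      1.9592247]
 [701.6589    125.57648  ]
 [548.593     318.87244  ]]
z plate depth
```

View pics/crop0.png

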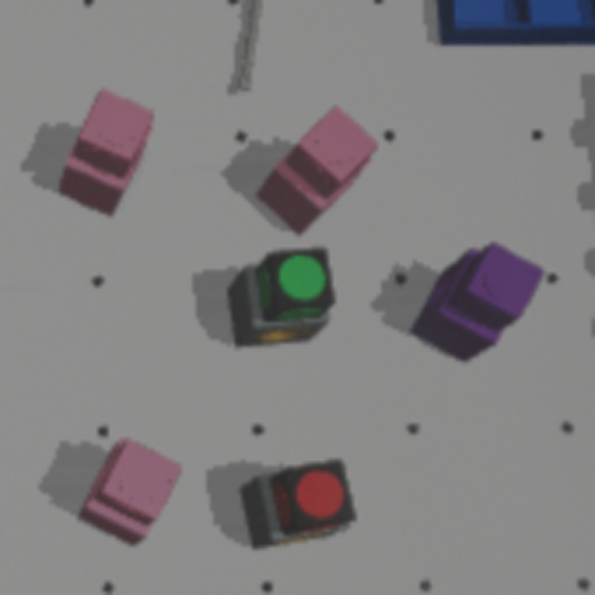

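The crop confirms it: black cube, green window at crop (302,277), grey block with a brass bore rim facing the robot. The pink neighbour is at (335,145), the purple one at (507,285) and red at (320,493), so I will go in with the jaws part-closed. Next: yaw and clearances from depth.

```bash
python3 - <<'E'
from h import *
s=dict(np.load('top0.npz'));D=s['depth'];E=s['extrinsics']
v,u=np.nonzero(D>0);d=D[v,u]
P=np.stack([(u-s['cx'])/s['fx']*d,(v-s['cy'])/s['fy']*d,d],1);P=(P-E[:3,3])@E[:3,:3]
im=s['color'][v,u].astype(int)
def rect(c,zl,zh,r=.035,off=0):
    m=(np.hypot(*(P[:,:2]-c).T)<r)&(P[:,2]>zl)&(P[:,2]<zh);q=(P[m,:2]*1000).astype(np.float32)
    print(c,m.sum(),np.median(P[m,2]),[np.round(x,1) for x in cv2.minAreaRect(q)],q.min(0),q.max(0))
rect((.577,-.309),.085,.1);rect((.577,-.309),.05,.1,.04);rect((.447,-.3115),.085,.1)
for a in((547,210),(617,265)): # pink, purple top
    c=ray(s,a[0]/1.4,a[1]/1.4,.092)[:2];rect(c,.08,.1);rect(c,.03,.1,.045)
# edges of the cube top from colour: dark pixels above z .086
m=(P[:,2]>.02)&(P[:,2]<.06)&(np.hypot(P[:,0]-.457-0,P[:,1]-.121)>.11)&(np.hypot(P[:,0]-.457,P[:,1]-.121)<.15)
q=P[m];a=np.degrees(np.arctan2(q[:,1]-.121,q[:,0]-.457))-38.4
k=(q[:,2]>.035)
print('rod z',np.median(q[k,2]),'R',np.median(np.hypot(q[k,0]-.457,q[k,1]-.121)),'ang',np.percentile(a[k],[0,1,5,50,95,99,100]))
for lo in range(-65,20,10):
    w=k&(a>lo)&(a<lo+10);print(lo,w.sum(),np.median(np.hypot(q[w,0]-.457,q[w,1]-.121)) if w.any() else 0)
E
```

```text
(0.577, -0.309) 310 0.091518212926671 [array([ 576.3, -309.1]), array([37.4, 36.8]), np.float64(5.3)] [ 557.2972  -328.52206] [ 594.55756 -289.54306]
(0.577, -0.309) 501 0.08992559755740157 [array([ 576.8, -308.5]), array([41. , 48.1]), np.float64(4.2)] [ 555.0727 -333.9761] [ 596.0965 -284.0058]
(0.447, -0.3115) 332 0.09172519325308226 [array([ 447.3, -310.9]), array([37.1, 37.3]), np.float64(10.0)] [ 427.30975 -331.79428] [ 467.33426 -291.13043]
[ 0.6621765  -0.32515114] 311 0.09158867875145131 [array([ 660.4, -336.5]), array([36.1, 37.1]), np.float64(44.5)] [ 636.45245 -360.08868] [ 685.7978 -312.3119]
[ 0.6621765  -0.32515114] 545 0.08810597345149054 [array([ 660.6, -336.6]), array([39.7, 48.7]), np.float64(44.5)] [ 630.10223 -367.83667] [ 685.7978  -306.37305]
[ 0.57479192 -0.42377023] 335 0.09158273762444075 [array([ 574.5, -430.4]), array([36.4, 37.6]), np.float64(59.0)] [ 550.7281 -454.5111] [ 597.62964 -407.00247]
[ 0.57479192 -0.42377023] 627 0.08489221067452357 [array([ 574.2, -430.3]), array([40.7, 49.1]), np.float64(59.5)] [ 543.5869 -454.5111] [ 604.7806  -401.05588]
rod z 0.044028855369903745 R 0.1302643922974165 ang [-66.05568763 -64.92156123 -60.59396504 -10.43842183  28.8364523
  30.83271342  31.54332259]
-65 48 0.1306950756266838
-55 47 0.13033278473537374
-45 44 0.13060843787078968
-35 45 0.13049041355792437
-25 48 0.1306836924666726
-15 49 0.1303242902729811
-5 50 0.12989174773022666
5 53 0.13020095743105387
15 58 0.12946700993495108
```

```bash
cat >> h.py <<'E'
def to(x,y,z,yaw,o=None):
    "remaining shift in tool axes (mm) and turn (deg) to world mm/deg target"
    o=o or get_obs();p=o['tool_pos']*1000;w=o['ee_rot'][2];dx,dy=x-p[0],y-p[1]
    t=-((yaw-np.degrees(w)+180)%360-180)
    print('t %.2f'%o['time'],'tcp',p.round(1),'rpy',np.degrees(o['ee_rot']).round(1),'w %.1f'%(o['width']*1000),'F',o['wrist_force'].round(1),'q6 %.2f'%o['joint_positions'][5])
    print('shift',np.round([dx*np.cos(w)+dy*np.sin(w),dx*np.sin(w)-dy*np.cos(w),p[2]-z,t],1))
E
python3 -m creep '[[[30,-5,0,0],[56,-9,0,0],[60,-10,0,0],[60,-10,0,0],[60,-10,0,0],[60,-10,0,0],[60,-10,0,0],[40,-6,0,0]]]' 1
python3 -c "from h import *;to(576.6,-309,62,4.7)"
```

```text
time: 1.1
tool_pos: [0.5582, -0.318, 0.2044]
ee_rot: [-3.14, 0.001, 0.325]
wrist_force: [-0.5, -1.0, -0.3]
width: 0.0935
t 1.10 tcp [ 558.2 -318.   204.4] rpy [-179.9    0.    18.6] w 93.5 F [-0.5 -1.  -0.3] q6 0.64
shift [ 20.3  -2.6 142.4  13.9]
```

```bash
python3 -m creep '[[[10,-1,0,0],[10,-1.5,0,0],[0,0,0,7],[0,0,0,7],[0,0,35,0],[0,0,35,0],[0,0,0,0],[0,0,0,0]]]'
python3 - <<'E'
from h import *
to(576.6,-309,62,4.7)
s=snapshot('scene');u,v=map(int,proj(s,(.577,-.309,.09)));print(u,v)
save('close1',s['color'][v-75:v+75,u-90:u+90],4)
E
```

```text
time: 2.1
tool_pos: [0.5744, -0.3124, 0.1371]
ee_rot: [3.14, -0.002, 0.077]
wrist_force: [0.3, 0.0, 0.6]
width: 0.094
t 2.10 tcp [ 574.4 -312.4  137.1] rpy [ 1.799e+02 -1.000e-01  4.400e+00] w 94.0 F [0.3 0.  0.6] q6 0.91
shift [ 2.4 -3.2 75.1 -0.3]
203 222
```

View pics/close1.png

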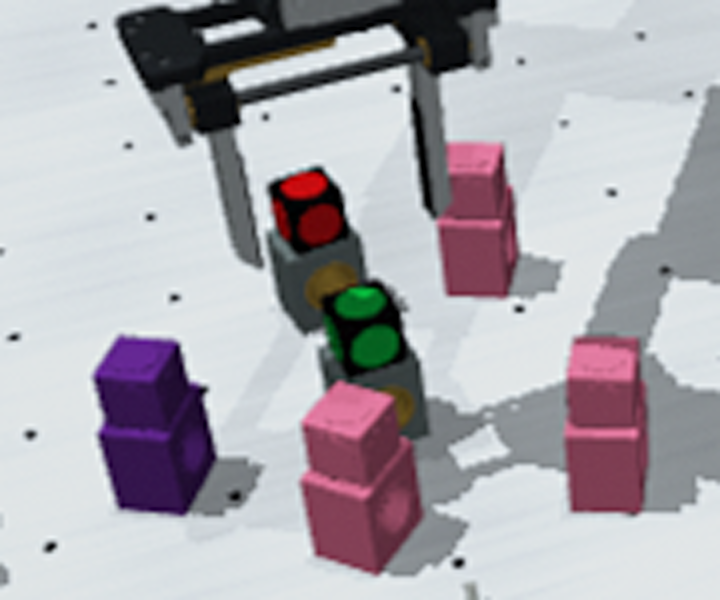

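Fingers at crop (240,250) and (430,200) straddle the green cube (362,325), with the brass rim at (398,405) along carrier x, clear of neighbours. Descending and gripping.

```bash
python3 -m creep '[[[2.4,-3.2,0,-0.3],[0,0,25,0],[0,0,25,0],[0,0,15,0],[0,0,8,0],[0,0,0,0],[0,0,0,0]]]'
python3 -c "from h import *;to(576.6,-309,62,4.7)"
python3 -m creep '[[[0,0,0,0],[0,0,0,0],[0,0,0,0],[0,0,0,0],[0,0,0,0],[0,0,0,0],[0,0,0,0],[0,0,0,0]]]' 0
python3 -c "from h import *;to(576.6,-309,62,4.7)"
```

```text
time: 3.02
tool_pos: [0.5772, -0.3084, 0.0637]
ee_rot: [3.14, -0.002, 0.084]
wrist_force: [0.2, -0.2, -0.3]
width: 0.094
t 3.02 tcp [ 577.2 -308.4   63.7] rpy [ 1.799e+02 -1.000e-01  4.800e+00] w 94.0 F [ 0.2 -0.2 -0.3] q6 0.91
shift [-0.7  0.5  1.7  0.1]
time: 4.03
tool_pos: [0.5766, -0.3083, 0.0626]
ee_rot: [3.141, -0.0, 0.083]
wrist_force: [0.3, -1.0, 0.3]
width: 0.0361
t 4.03 tcp [ 576.6 -308.3   62.6] rpy [180.   -0.    4.8] w 36.1 F [ 0.3 -1.   0.3] q6 0.91
shift [-0.1  0.7  0.6  0.1]
```

```bash
python3 -m creep '[[[0,0,-10,0],[0,0,-30,0],[0,0,-40,0],[0,-25,0,0],[0,-45,0,0],[0,-50,0,0],[0,-50,0,0],[0,-50,0,0]]]'
python3 -m creep '[[[0,-50,0,0],[0,-40,0,0],[0,-13,0,0],[0,0,0,-10],[0,0,0,-10],[0,0,0,-10],[0,0,0,-10],[0,0,0,-10]]]'
python3 -m creep '[[[0,0,0,-8.6],[0,0,0,0],[0,0,0,0]]]'
python3 - <<'E'
from h import *
to(548.7,13.6,143,63.4)
s=snapshot('top');np.savez('top1.npz',**s);save('hold',s['color'][100:300,60:340],2.8)
s=snapshot('scene');save('hold2',s['color'][80:320,180:480],2.6)
E
```

```text
time: 5.03
tool_pos: [0.5577, -0.0869, 0.1428]
ee_rot: [-3.141, -0.0, 0.084]
wrist_force: [0.3, -0.1, -2.4]
width: 0.0361
time: 6.02
tool_pos: [0.5496, 0.0129, 0.1425]
ee_rot: [3.142, 0.001, 0.961]
wrist_force: [0.6, 0.0, -2.8]
width: 0.0361
time: 6.4
tool_pos: [0.5496, 0.0134, 0.1425]
ee_rot: [3.142, 0.0, 1.104]
wrist_force: [0.2, 0.1, -2.9]
width: 0.0357
t 6.40 tcp [549.6  13.4 142.5] rpy [180.    0.   63.2] w 35.7 F [ 0.2  0.1 -2.9] q6 0.39
shift [-0.2 -0.9 -0.5 -0.2]
```

View pics/hold2.png

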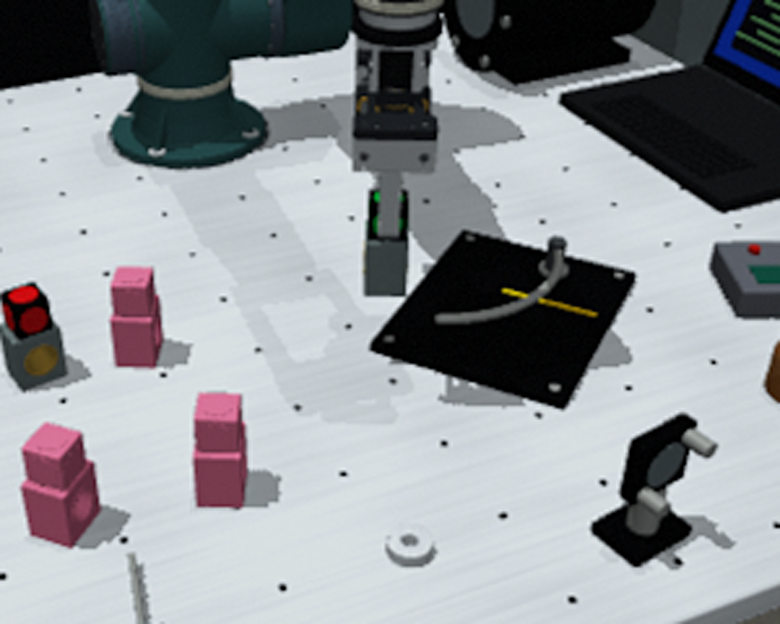

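The picture shows the carrier held upright at (387,240), short of the rod's free end at (440,318). Descending in front of it.

```bash
python3 -m creep '[[[0,-0.9,0,-0.2],[0,0,25,0],[0,0,25,0],[0,0,15,0],[0,0,0,0],[0,0,0,0]]]'
python3 - <<'E'
from h import *
to(548.7,13.6,77.5,63.4)
s=snapshot('scene');u,v=map(int,proj(s,(.56,.04,.05)));print(u,v)
save('pre2',s['color'][v-60:v+50,u-75:u+75],5)
# free end of rod, top camera depth from first picture: end centroid
s=snapshot('top');D=s['depth'];E=s['extrinsics'];v,u=np.nonzero(D>0);d=D[v,u]
P=np.stack([(u-s['cx'])/s['fx']*d,(v-s['cy'])/s['fy']*d,d],1);P=(P-E[:3,3])@E[:3,:3]
m=(P[:,2]>.025)&(P[:,2]<.05)&(P[:,0]>.56)&(P[:,1]>.03)&(P[:,1]<.09)&(P[:,0]<.62)
q=P[m]
print('rod end (world mm)',(q[:,:2].min(0)*1000).round(1),q[q[:,1].argmin()]*1000)
r=np.hypot(q[:,0]-.457,q[:,1]-.121);print(np.percentile(r,[2,50,98]))
E
```

```text
time: 7.25
tool_pos: [0.5494, 0.0143, 0.0785]
ee_rot: [3.14, -0.001, 1.11]
wrist_force: [0.1, 0.4, -1.6]
width: 0.036
t 7.25 tcp [549.4  14.3  78.5] rpy [179.9  -0.   63.6] w 36.0 F [ 0.1  0.4 -1.6] q6 0.38
shift [-0.9 -0.3  1.   0.2]
338 197Traceback (most recent call last):
  File "<stdin>", line 10, in <module>
    return umr_minimum(a, axis, None, out, keepdims, initial, where)
ValueError: zero-size array to reduction operation minimum which has no identity
```

View pics/pre2.png

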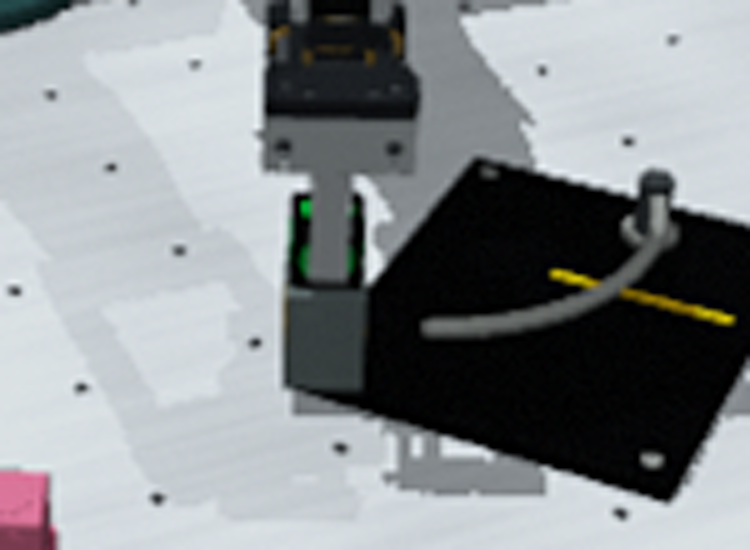

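Carrier block is at (325,335), in line and level with the rod's end (425,327). Threading along the tangent.

```bash
python3 -m creep '[[[9,-0.3,0.5,0.2],[10,0,0,0],[10,0,0,0],[8,0,0,0],[8,0,0,0],[9,0,0,0],[0,0,0,0]]]'
python3 - <<'E'
from h import *
to(573.3,62.8,77.5,63.4)
s=snapshot('scene');u,v=map(int,proj(s,(.57,.06,.05)))
save('thr',s['color'][v-60:v+50,u-75:u+75],5)
E
```

```text
time: 8.22
tool_pos: [0.5729, 0.0633, 0.0769]
ee_rot: [3.142, 0.0, 1.107]
wrist_force: [0.2, 0.5, -0.7]
width: 0.0359
t 8.22 tcp [572.9  63.3  76.9] rpy [180.    0.   63.4] w 35.9 F [ 0.2  0.5 -0.7] q6 0.48
shift [-0.3  0.6 -0.6  0. ]
```

View pics/thr.png

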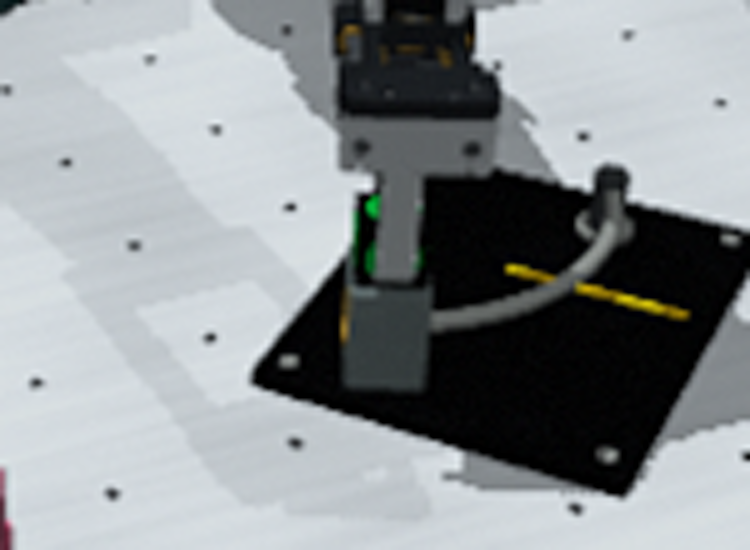

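The rod's free end has entered the bore (rod emerges at (432,322)) with no contact force. Following the arc.

```bash
python3 -m creep '[[[0,0.6,-0.5,0],[11.3,-0.5,0,-5],[11.3,-0.5,0,-5],[11.3,-0.5,0,-5],[11.3,-0.5,0,-5],[11.3,-0.5,0,-5],[11.3,-0.5,0,-5],[0,0,0,0]]]'
python3 - <<'E'
from h import *
a=np.radians(38.4-35);to(457.1+130*np.cos(a),121+130*np.sin(a),77.5,93.4)
E
```

```text
time: 9.28
tool_pos: [0.5866, 0.1284, 0.0775]
ee_rot: [-3.142, 0.0, 1.63]
wrist_force: [0.3, 0.7, -1.9]
width: 0.036
t 9.28 tcp [586.6 128.4  77.5] rpy [-180.     0.    93.4] w 36.0 F [ 0.3  0.7 -1.9] q6 0.06
shift [ 0.3  0.3 -0.  -0. ]
```

```bash
python3 -m creep '[[[11.5,-0.3,0,-5],[11.3,-0.5,0,-5],[11.3,-0.5,0,-5],[11.3,-0.5,0,-5],[11.3,-0.5,0,-5],[11.3,-0.5,0,-5],[11.3,-0.5,0,-5],[0,0,0,0]]]'
python3 - <<'E'
from h import *
to(559,201.7,75,128.4)
s=snapshot('scene');u,v=map(int,proj(s,(.56,.19,.05)))
save('arr',s['color'][v-60:v+50,u-75:u+75],5)
E
```

```text
time: 10.28
tool_pos: [0.5588, 0.201, 0.0775]
ee_rot: [-3.141, 0.0, 2.239]
wrist_force: [0.4, 0.1, -2.4]
width: 0.0357
t 10.28 tcp [558.8 201.   77.5] rpy [-180.     0.   128.3] w 35.7 F [ 0.4  0.1 -2.4] q6 -0.42
shift [ 0.4  0.6  2.5 -0.1]
```

View pics/arr.png

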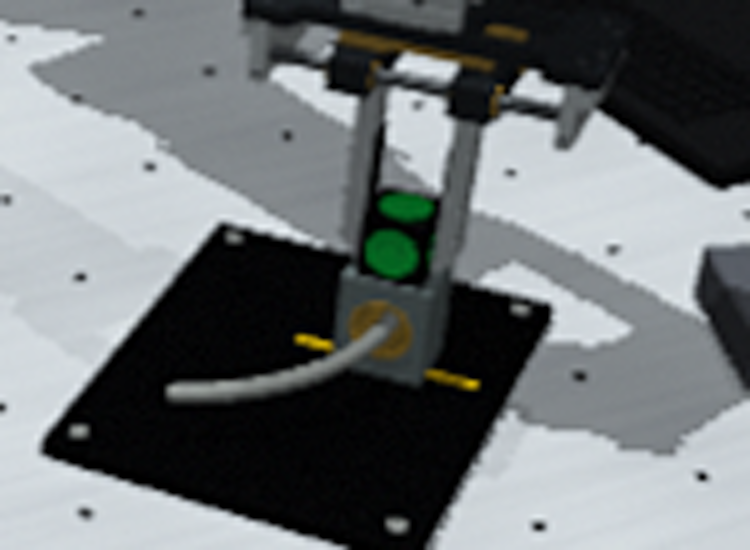

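The carrier is on the rod at (390,310), with the stripe emerging on both sides at (315,342) and (455,380), and the rod inside the bore. Lowering onto the plate.

```bash
python3 -m creep '[[[0.4,0.5,1,0],[0,0,1,0],[0,0,0.5,0],[0,0,0,0]]]'
python3 -c "from h import *;to(559,201.7,75,128.4)"
```

```text
time: 10.82
tool_pos: [0.5591, 0.2017, 0.0748]
ee_rot: [-3.141, -0.0, 2.241]
wrist_force: [0.1, -0.5, -1.6]
width: 0.0363
t 10.82 tcp [559.1 201.7  74.8] rpy [-180.    -0.   128.4] w 36.3 F [ 0.1 -0.5 -1.6] q6 -0.42
shift [ 0.1 -0.1 -0.2 -0. ]
```

```bash
python3 -m creep '[[[0,0,0.5,0],[0,0,0.3,0],[0,0,0,0],[0,0,0,0]]]'
python3 -m creep '[[[0,0,0,0],[0,0,0,0],[0,0,0,0],[0,0,0,0],[0,0,0,0]]]' 0.8
python3 -m creep '[[[0,0,-10,0],[0,0,-30,0],[0,0,-40,0],[0,0,-40,0],[0,0,0,0],[0,0,0,0]]]'
python3 - <<'E'
from h import *
to(559,201.7,75,128.4)
s=snapshot('scene');u,v=map(int,proj(s,(.56,.19,.05)))
save('end',s['color'][v-60:v+50,u-75:u+75],5)
im=cv2.cvtColor(s['color'],cv2.COLOR_RGB2HSV);D=s['depth'];E=s['extrinsics']
v,u=np.nonzero(D>0);d=D[v,u];P=np.stack([(u-s['cx'])/s['fx']*d,(v-s['cy'])/s['fy']*d,d],1);P=(P-E[:3,3])@E[:3,:3]
for c,zl in(((.559,.2017),.098),((.4473,-.311),.086)):
    m=(np.hypot(*(P[:,:2]-c).T)<.035)&(P[:,2]>zl)&(P[:,2]<zl+.012);q=(P[m,:2]*1000).astype(np.float32)
    print(m.sum(),np.median(P[m,2]),cv2.minAreaRect(q))
E
```

```text
time: 11.32
tool_pos: [0.5592, 0.2018, 0.0744]
ee_rot: [3.141, 0.0, 2.241]
wrist_force: [0.4, -0.7, -0.5]
width: 0.0359
time: 11.95
tool_pos: [0.5592, 0.2019, 0.0742]
ee_rot: [3.142, 0.0, 2.241]
wrist_force: [-0.7, -0.1, -0.5]
width: 0.0753
time: 12.7
tool_pos: [0.5588, 0.2018, 0.1936]
ee_rot: [-3.141, -0.0, 2.241]
wrist_force: [1.0, -0.4, -1.0]
width: 0.075
t 12.70 tcp [558.8 201.8 193.6] rpy [-180.    -0.   128.4] w 75.0 F [ 1.  -0.4 -1. ] q6 -0.42
shift [-2.000e-01  1.000e-01  1.186e+02 -0.000e+00]
131 0.10395602752316943 ((561.44873046875, 199.59442138671875), (35.628639221191406, 39.614906311035156), 39.46662139892578)
150 0.09193353125335411 ((448.82952880859375, -314.3130187988281), (41.51835632324219, 35.30560302734375), 9.833878517150879)
```

View pics/end.png

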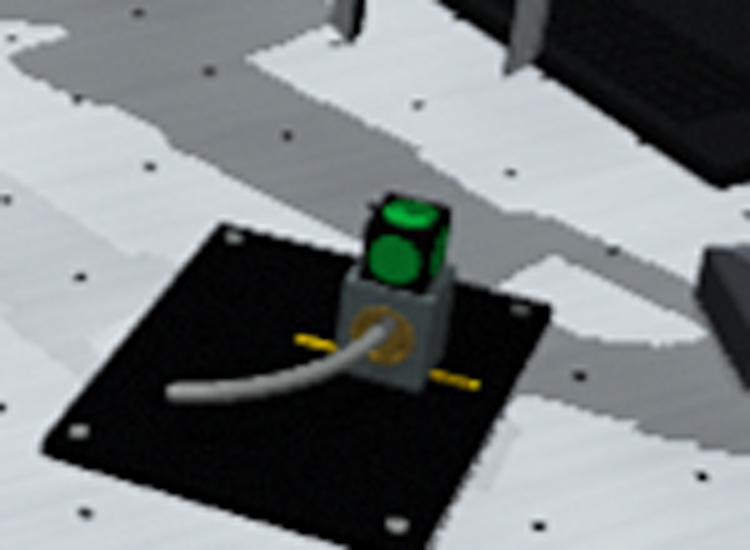

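The carrier stands free on the plate at (395,295), threaded, astride the stripe, with the fingers well clear. Its top is at 104 mm, as it should be (12+92), and the yaw is within about 1°. Handing in.

```bash
python3 -c "from bench import ticket;print(ticket.close_job())"
```

```text
the job is handed in; nothing more can be done
None
```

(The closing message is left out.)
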